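# Close and bolt the piping-nozzle case

## Robot

A 6-joint arm with a two-finger parallel gripper is mounted at the origin on the work surface. World frame = base frame: x ahead of the robot, y to its left, z up, the work surface at z = 0. Lengths are in m, angles in degrees, forces in N, time in s.
With the tool pointing down it reaches from about 0.4 to 0.825 m from the base axis. Payload 7 kg.
Tool frame: the origin (TCP) lies between the finger pads; the fingertips stand 14 mm ahead of it and the grasp point (between the pads) lies 5 mm behind it (r.tips_ahead is the distance from the TCP to the fingertips, in m); z points along the fingers, y is the direction in which the jaws open and shut (so a half turn about z gives the same grasp; the last joint's range is limited). The gripper opens to 88 mm and grips with 3 to 60 N. Pads are 19 mm wide; open, the fingers measure 130 mm over their backs; the gripper's body (78 mm by 193 mm) begins 47 mm behind the grasp point.
Start: joints at [-54.139, 20.546, 0.682, 0, -70.136, -16.507], TCP at [0.224, -0.637, 0.241] pointing down, gripper open.
Joint ranges: [-176.03, 176.03], [-82.01, 121.73], [-58.28, 71.71], [-173.87, 95.51], [-174.79, -0.11], [-173.66, 173.66]. Speed limits (degrees/s): [136.94, 136.94, 172.46, 180, 180, 180].

## Interface

Orientations are given as [roll, pitch, yaw] about the fixed x, y, z axes, in that order (R = Rz(yaw) Ry(pitch) Rx(roll)).
In Python, from plant import r gives the robot as it stands.
- The arm moves only by the tool apply_moves, never from a script. Its arguments are lists of equal length, an entry for each row: "slide": the shift along the tool's x, y, z as a fraction of full scale, a list of three; "turn": the turn, a rotation vector about the tool's x, y, z as a fraction of full scale, a list of three; "jaw": the closure, from 0 (fully open) to 1 (shut). In form: {"slide": [[dx, dy, dz], ...], "turn": [[wx, wy, wz], ...], "jaw": [jaw, ...]}. A call has 1 to 8 rows; each row shifts and turns the commanded pose from where the row before left it, along the tool's axes as they then stand; what a row does not reach is not made up. Full scale, the value 1, is 0.1 m for a shift and 1.5 rad for a turn. A row lasts 1/10 s, in which the tool goes at most 50 mm and 8.59 degrees, less where a joint would pass 70% of its speed; a pose out of reach is approached as far as the arm can. A call with a number of a shift or a turn outside -1 to 1 is refused whole. A call with a gripper value outside its range is refused whole. The fingers move at their own pace and stop on an object; "newtons" is the grip in N (left out, the last holds). Time passes only in rows, so rows that do not move let the fingers close. It gives the time, the measured TCP pose, the force and the opening at its end, in the units of the state.
- r.get_state(): the state, without advancing time (a new reading comes with each control period).
- r.capture(name): name is "scene" or "top" or "wrist"; returns a dict with "pixels" (400x640x3 uint8, blue, green, red), "depth" (400x640 float32, m along the optical axis (not along the pixel's ray), 0 where there is no reading), "fx", "fy", "cx", "cy" (pixels), "rvec" (rotation vector, rad) and "tvec" (3), from world to camera coordinates, as OpenCV has them. Camera axes: x right, y down, z forward; pixel columns grow to the right and rows downward; lengths in m; the calibration is good to about 2 mm. A picture is of the moment at which its call begins.
- r.close_job(): hands the job in, once; it reports no verdict.
The state is a dict: "time_s": time; "joints": joint angles; "qd": joint speeds; "joint_torque": joint torques, N m; "tcp_pos": TCP position; "eef_rot": TCP orientation; "contact_force": force on the tool from outside, world axes, zero at the start; "moment": the same for the moment, N m; "gripper_width": finger opening in m.
Only numpy, scipy, OpenCV 4.12 (cv2) and the standard library are available. Lean on these libraries where they do the work, as an engineer would, in place of code of your own. Each camera call takes 0.05 s, during which the arm holds its last target.

## Task

Close up the blue piping-nozzle case on the pastry bench: with the fingertips push its raised lid all the way down without slamming it, then push the red paddle of the bolt on its front fully along so that the bolt locks the lid. Only push: do not pick up or displace the nozzles or any of the other things on the bench, and finish with the hand clear.

Things in the scene. Friction and masses are not known exactly. Their poses are not given: they have to be found in the camera images.
- case: blue open tray, 150 (its x) x 260 (its y) x 80 mm high, fixed to the bench, walls 6 mm, three compartments side by side along y; origin at the centre of its underside on the bench; its -x side is the front, facing roughly to the robot, with the bolt on it; z up. On the front wall, steel blocks stick out up to 23 mm from the wall between heights 47 and 69 mm: the bolt guide at y -49 to -23 mm and the keeper at y 20 to 32 mm
- hinge_line (a point): middle of the lid's hinge axis, at the top of the case's rear rim: 75 mm behind (+x) the case's origin and 80 mm above the bench; the hinge axis runs along the case's y; axes as the case's
- lid_edge (a point): middle of the free edge of the lid on its outer (upper when shut) face; 150 mm from the hinge axis along the lid and 10 mm off it along the lid's outward normal. Axes turn with the lid: x along the lid towards the hinge, z out of the outer face, y along the hinge
- lid (a joint): hinge angle of the lid in rad: 0 = shut, lying flat on the rim (outer face then 90 mm above the bench); grows as the lid rises; about 1.57 = upright, stop at 1.7. The lid is a white flat plate 150 x 260 x 10 mm with a yellow panel on its outer face and a small steel staple in the middle of its free edge, sticking out 22 mm beyond the edge and hanging 32 mm below the lid's underside. Stiff friction hinge: the lid stays at any angle; about 3 N at the free edge moves it
- bolt (a joint): travel of the slide bolt in m: 0 = fully drawn back, 0.045 = fully home through the staple; it moves along the case's +y; friction about 2 N, stays where it is left
- paddle (a point): centre of the bolt's red paddle, which travels with the bolt: an upright plate 6 mm thick along the case's y, reaching 44 mm along x (from 8 mm to 52 mm in front of the case's front wall, this point 33 mm in front of it) and 46 mm tall, from 54 to 100 mm above the bench (this point 77 mm). Drawn back it is at y = -105 mm of the case. Axes as the case's. It is pushed from its -y side; the space in front of it and for 100 mm on that side is free
- nozzle0: loose conical metal piping nozzle standing in the -y compartment of the case, foot 28 mm across, 40 mm tall, lower than the rim; origin at the centre of its underside. To be left where it is
- nozzle1: loose conical metal piping nozzle standing in the middle compartment of the case, foot 28 mm across, 40 mm tall, lower than the rim; origin at the centre of its underside. To be left where it is
- nozzle2: loose conical metal piping nozzle standing in the +y compartment of the case, foot 28 mm across, 40 mm tall, lower than the rim; origin at the centre of its underside. To be left where it is
- spray: loose white spray bottle with an orange cap, 56 mm across, 190 mm tall, standing to the +y side of the case; origin under its centre. Bystander
- glovebox: loose carton of gloves, 120 x 230 x 70 mm, on the robot's left; origin under its centre. Bystander
- bowl: loose steel bowl, 120 mm across, 55 mm tall, behind the case; origin under its centre. Bystander
- spatula: loose spatula lying on the bench to the robot's right, about 280 mm long; origin under its middle. Bystander
- jar: loose amber jar with a steel cap, 68 mm across, 85 mm tall, to the right of the case; origin under its centre. Bystander

How it is judged (in metres and radians):
On the way, in this order (a step that is already met when the one before it is completed fails the run):
1. the lid is pushed all the way down (value of joint lid below 0.04 rad), for 0.2 s.
2. the bolt is pushed home (value of joint bolt above 0.04 m and value of joint lid below 0.04 rad), for 0.2 s.
At the end, for the whole second after the job is handed in: The lid is shut (within 0.04 rad), the bolt is home (at least 40 of its 45 mm), and nozzles and bystanders are within 30 mm of where they began (all of step 2 and distance of each of nozzle0, nozzle1, nozzle2, spray, glovebox, bowl, spatula, jar from where it was at the start of the episode below 0.03 m); the robot touches nothing.
It fails at once if the bolt is pushed along while the lid is still up (lid above 0.1 rad with the bolt past 15 mm) (value of joint bolt above 0.015 m and value of joint lid above 0.1 rad).
It fails at once if the lid is lifted or forced back to upright (above 1.55 rad) (value of joint lid above 1.55 rad).
It fails at once if the lid is slammed (faster than 4 rad/s) (velocity of joint lid below -4 rad/s).
It fails at once if a nozzle or a bystander is lifted or displaced by more than 30 mm (distance of any of nozzle0, nozzle1, nozzle2, spray, glovebox, bowl, spatula, jar from where it was at the start of the episode above 0.03 m).
It also fails if it takes over 48 s, if anything falls off the work surface, if the arm or the gripper's body presses on something with over 40 N, if the wrist force passes 120 N, or if a joint passes its speed limit or range.

## Working session

There is one attempt and no reset: what is moved stays moved. The work goes in short steps, Python scripts to look and compute and a tool call to move; the robot and the scene stay as the last step left them, time stands still between calls to the robot, and variables do not carry over. Pictures are saved under pics/ and viewed, and the job is handed in when it is done.

Besides the shell and the picture viewer there is one more tool, called after "Emit:" by a JSON object that holds its "op" and its "data", one argument or row to a line. apply_moves: Moves the arm, as the interface text tells. Shift numbers are shares of 0.1 m and turn numbers shares of 1.5 rad, none past 1 either way. Its arguments: {"type":"object","properties":{"slide":{"type":"array"},"turn":{"type":"array"},"jaw":{"type":"array"},"newtons":{"type":"number"}},"required":["slide","turn","jaw"]}

```bash
mkdir -p pics; ls
python3 - <<'E'
from plant import r
import cv2,numpy as np
print(r.get_state())
for n in ("scene","top"):
    c=r.capture(n); cv2.imwrite(f"pics/{n}0.png",c["pixels"]); np.savez(f"{n}0.npz",**c)
    R=cv2.Rodrigues(np.array(c["rvec"],float))[0]; print(n,-R.T@np.array(c["tvec"]).ravel(),c["fx"])
E
```

```text
pics
{'time_s': 0.0, 'joints': array([-5.41394875e+01,  2.05891837e+01,  6.32006034e-01, -2.10200891e-02,
       -7.01353908e+01, -1.65086914e+01]), 'qd': array([-0.06711728, -0.11677795,  0.0738612 ,  0.02096387,  0.03247488,
        0.04299782]), 'joint_torque': array([ 2.95079924e-03, -5.82727003e+01,  2.93050271e+01,  6.99695706e+00,
        6.76034237e-03, -1.33993481e-04]), 'tcp_pos': array([ 0.2235097 , -0.63640825,  0.23963182]), 'eef_rot': array([ 1.79905632e+02, -7.36136178e-03, -1.60655331e+02]), 'contact_force': array([-0.24438498, -0.26456028,  1.09916268]), 'moment': array([-0.01559382, -0.05035596, -0.01355331]), 'gripper_width': 0.08760159068707297}
scene [0.43293513 0.4863788  1.35608442] 432.87449216609986
top [0.41133119 0.02041454 1.96036633] 514.7331186001431
```

View pics/scene0.png

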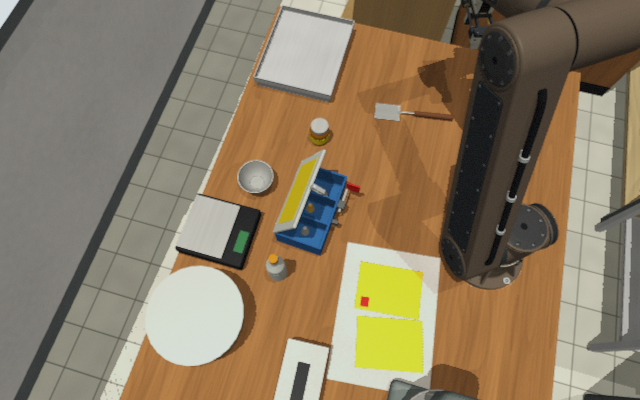

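View pics/top0.png

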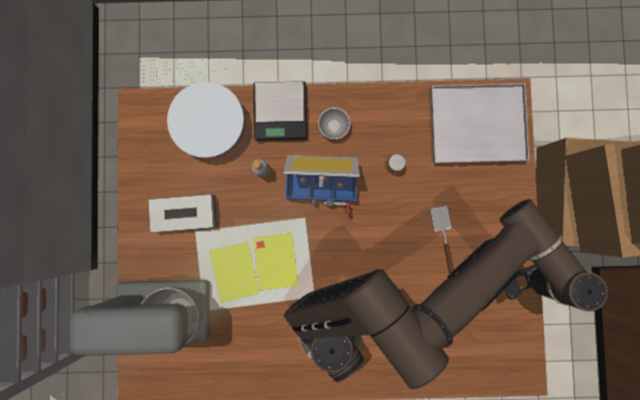

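```bash
cat > h.py <<'E'
import cv2,numpy as np
def load(f):
    c=dict(np.load(f)); return c
def pts(c):
    R=cv2.Rodrigues(np.array(c["rvec"],float))[0]; t=np.array(c["tvec"],float).ravel()
    v,u=np.mgrid[0:400,0:640]; z=c["depth"].astype(float)
    P=np.stack([(u-c["cx"])/c["fx"]*z,(v-c["cy"])/c["fy"]*z,z],-1)
    return (P-t)@R   # world
def masks(c):
    h=cv2.cvtColor(c["pixels"],cv2.COLOR_BGR2HSV); H,S,V=[h[...,i] for i in range(3)]
    d=c["depth"]>0
    return dict(yellow=(H>22)&(H<34)&(S>150)&(V>100)&d, blue=(H>100)&(H<125)&(S>120)&(V>40)&d, red=((H<6)|(H>174))&(S>150)&(V>80)&d)
E
python3 - <<'E'
from h import *
for n in("scene","top"):
    c=load(n+"0.npz");P=pts(c)
    bx=(P[...,0]>.4)&(P[...,0]<.95)&(abs(P[...,1])<.3)
    for k,m in masks(c).items():
        m=m&bx
        if k=="yellow": m&=P[...,2]>.05
        q=P[m]
        print(n,k,len(q),q.min(0).round(3),q.max(0).round(3),np.median(q,0).round(3))
        if k=="yellow":
            for _ in range(3):
                ce=q.mean(0);w=np.linalg.svd(q-ce)[2][2];w*=np.sign(w[2]);q=q[abs((q-ce)@w)<.006]
            print(ce.round(4),w.round(4),len(q),"theta",np.arccos(w[2]),"yawdir",np.degrees(np.arctan2(w[1],w[0])))
        if k=="blue":
            rim=q[abs(q[:,2]-.08)<.006]
            print(len(rim),cv2.minAreaRect(rim[:,:2].astype(np.float32)))
    s={"scene":(270,140,370,260),"top":(275,145,415,225)}[n]
    im=c["pixels"][s[1]:s[3],s[0]:s[2]];f=5
    cv2.imwrite(f"pics/{n}0c.png",cv2.resize(im,None,fx=f,fy=f,interpolation=2)if n=="top" else cv2.resize(im,None,fx=f,fy=f,interpolation=2))
E
```

```text
scene yellow 764 [ 0.586 -0.228  0.05 ] [0.65  0.121 0.201] [0.617 0.02  0.155]
[0.6175 0.0189 0.1549] [ 0.8635 -0.0576  0.5011] 763 theta 1.0459039637372651 yawdir -3.8157024488337106
scene blue 2428 [ 0.491 -0.11  -0.006] [0.652 0.155 0.085] [0.547 0.031 0.013]
311 ((0.5708236694335938, 0.01992078125476837), (0.2627835273742676, 0.1439395248889923), 86.01298522949219)
scene red 83 [ 0.442 -0.122 -0.006] [ 0.483 -0.067  0.102] [ 0.462 -0.07   0.085]
top yellow 358 [ 0.593 -0.081  0.1  ] [0.645 0.119 0.193] [0.621 0.045 0.147]
[0.6196 0.0361 0.1466] [ 0.8681 -0.0593  0.4928] 357 theta 1.0555400181648902 yawdir -3.910056192017856
top blue 624 [ 0.489 -0.103 -0.012] [0.594 0.151 0.092] [0.521 0.023 0.008]
64 ((0.5247570276260376, 0.025548122823238373), (0.2606353461742401, 0.07682695239782333), 79.18761444091797)
top red 28 [ 0.438 -0.079 -0.007] [ 0.485 -0.065  0.114] [ 0.461 -0.07   0.095]
```

View pics/top0c.png

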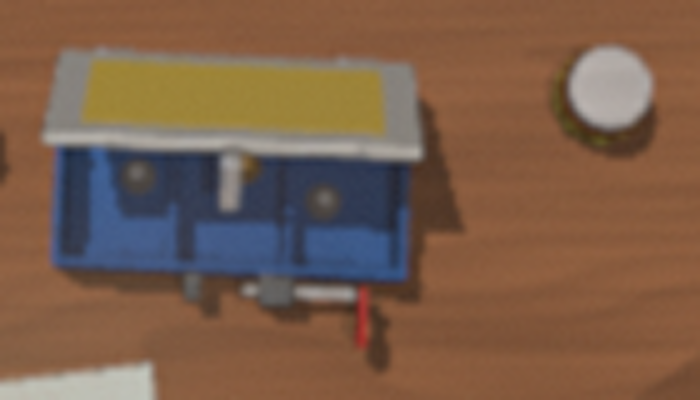

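View pics/scene0c.png

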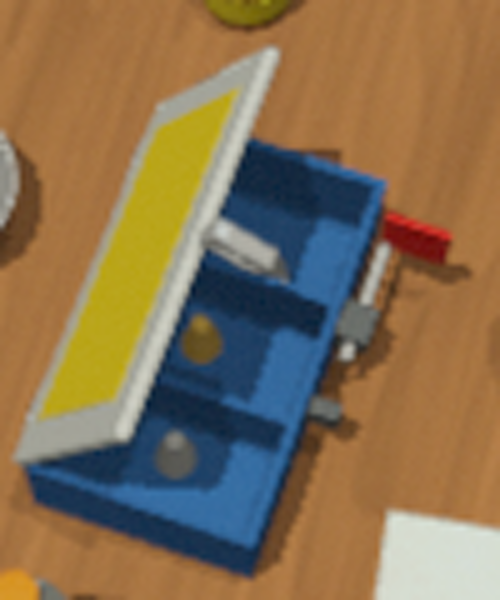

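Run:
```python
from h import *
a=np.radians(-3.9);ex=np.array([np.cos(a),np.sin(a)]);ey=np.array([-np.sin(a),np.cos(a)])
for n in("scene","top"):
    c=load(n+"0.npz");P=pts(c);M=masks(c)
    bx=(P[...,0]>.4)&(P[...,0]<.7)&(abs(P[...,1])<.2)
    q=P[M["blue"]&bx&(abs(P[...,2]-.08)<.008)]
    print(n,"blue",np.percentile(q[:,:2]@ex,[1,5,50,99]).round(4),np.percentile(q[:,:2]@ey,[1,5,95,99]).round(4))
    q=P[M["yellow"]&bx&(P[...,2]>.09)]
    print("yel y",np.percentile(q[:,:2]@ey,[0,1,99,100]).round(4))
    q=P[M["red"]&bx&(P[...,2]>.05)]
    print("red",np.percentile(q[:,:2]@ex,[2,50,98]).round(4),np.percentile(q[:,:2]@ey,[2,50,98]).round(4),q[:,2].max())
    # bench level & objects
    print("bench z",np.median(P[250:300,480:520,2] if 0 else P[...,2][bx&~M["blue"]&(abs(P[...,2])<.02)]).round(4))
    obj=((P[...,2]>.02)&(P[...,0]>.3)&(P[...,0]<1)&(P[...,1]>-.45)&(P[...,1]<.5)).astype(np.uint8)
    k,l,s,_=cv2.connectedComponentsWithStats(obj)
    for i in range(1,k):
        if s[i,4]>40:
            q=P[l==i];print("  obj",q.min(0).round(3),q.max(0).round(3),s[i,4])
```

```text
scene blue [0.4964 0.497  0.5097 0.6363] [-0.0723 -0.0695  0.1884  0.1895]
yel y [-0.0451 -0.0431  0.1597  0.1616]
red [0.4464 0.4654 0.4848] [-0.0431 -0.0383 -0.0363] 0.10177444349239279
bench z -0.0014
  obj [ 0.433 -0.45   0.02 ] [0.919 0.486 1.356] 911
  obj [ 0.433 -0.289  0.02 ] [0.66  0.486 1.356] 423
  obj [ 0.433 -0.115  0.02 ] [0.666 0.486 1.356] 3134
  obj [ 0.433 -0.091  0.02 ] [0.842 0.486 1.356] 525
  obj [0.433 0.07  0.02 ] [0.95  0.486 1.356] 4249
  obj [0.433 0.218 0.021] [0.647 0.486 1.356] 407
  obj [0.433 0.3   0.081] [0.943 0.5   1.356] 5799
  obj [0.404 0.422 0.061] [0.527 0.5   1.356] 1205
top blue [0.493  0.4935 0.4973 0.5728] [-0.0667 -0.0662  0.1851  0.1859]
yel y [-0.04   -0.0363  0.1601  0.1615]
red [0.4431 0.4597 0.4801] [-0.039  -0.0377 -0.0347] 0.11372020883550674
bench z 0.0003
  obj [0.411 0.02  0.02 ] [0.948 0.274 1.96 ] 3093
  obj [0.411 0.02  0.079] [0.939 0.5   1.96 ] 3423
  obj [ 0.411 -0.45   0.02 ] [0.915 0.02  1.96 ] 986
  obj [ 0.411 -0.089  0.02 ] [0.839 0.028 1.96 ] 426
  obj [ 0.411 -0.111  0.02 ] [0.66  0.156 1.96 ] 1967
  obj [ 0.411 -0.285  0.02 ] [0.654 0.02  1.96 ] 286
  obj [0.588 0.218 0.027] [0.644 0.273 0.2  ] 237
  obj [0.4   0.02  0.021] [0.523 0.5   1.96 ] 745
  obj [ 0.3   -0.45   0.606] [0.411 0.02  1.96 ] 1180
```

Emit:
{"op": "apply_moves", "data": {
  "slide": [
    [0,0,-0.3],
    [0,0,-0.3],
    [0,0,-0.3],
    [0,0,0]
  ],
  "turn": [
    [0,0,0.09],
    [0,0,0.09],
    [0,0,0.09],
    [0,0,0]
  ],
  "jaw": [1,1,1,1],
  "newtons": 20
}}

```text
time_s: 0.5
tcp_pos: [0.224, -0.6383, 0.3354]
eef_rot: [-179.7, 0.2, 175.9]
contact_force: [-0.2, -0.2, 0.2]
gripper_width: 0.0612
```

Emit:
{"op": "apply_moves", "data": {
  "slide": [
    [-0.2,0.35,0],
    [-0.2,0.35,0],
    [-0.2,0.35,0],
    [-0.2,0.35,0],
    [-0.2,0.35,0],
    [-0.2,0.35,0],
    [-0.2,0.35,0],
    [-0.2,0.35,0]
  ],
  "turn": [
    [0,0,0],
    [0,0,0],
    [0,0,0],
    [0,0,0],
    [0,0,0],
    [0,0,0],
    [0,0,0],
    [0,0,0]
  ],
  "jaw": [1,1,1,1,1,1,1,1]
}}

```text
time_s: 1.3
tcp_pos: [0.4026, -0.3666, 0.3301]
eef_rot: [180.0, -0.0, 176.2]
contact_force: [1.6, 0.2, -0.2]
gripper_width: 0.0011
```

Emit:
{"op": "apply_moves", "data": {
  "slide": [
    [-0.24,0.35,0],
    [-0.24,0.35,0],
    [-0.24,0.35,0],
    [-0.24,0.35,0],
    [-0.24,0.35,0],
    [-0.24,0.35,0],
    [-0.24,0.35,0],
    [0,0,0]
  ],
  "turn": [
    [0,0,0],
    [0,0,0],
    [0,0,0],
    [0,0,0],
    [0,0,0],
    [0,0,0],
    [0,0,0],
    [0,0,0]
  ],
  "jaw": [1,1,1,1,1,1,1,1]
}}

```text
time_s: 2.1
tcp_pos: [0.5884, -0.1315, 0.3287]
eef_rot: [180.0, -0.1, 176.4]
contact_force: [-0.0, -1.0, -0.1]
gripper_width: 0.0006
```

Emit:
{"op": "apply_moves", "data": {
  "slide": [
    [-0.2,0.35,0],
    [-0.2,0.35,0],
    [-0.2,0.35,0],
    [-0.24,0.35,0],
    [0,0.1,0],
    [0,0,0]
  ],
  "turn": [
    [0,0,0],
    [0,0,0],
    [0,0,0],
    [0,0,0],
    [0,0,0],
    [0,0,0]
  ],
  "jaw": [1,1,1,1,1,1]
}}

```text
time_s: 2.7
tcp_pos: [0.6802, 0.0104, 0.3289]
eef_rot: [-180.0, -0.1, 176.3]
contact_force: [0.1, -0.4, -0.4]
gripper_width: 0.0012
```

```bash
cat > s.py <<'E'
from plant import r
import numpy as np
s=r.get_state();p=s["tcp_pos"];a=np.radians(-3.9);c,d=np.cos(a),np.sin(a)
print("t",s["time_s"],"u %.4f v %.4f z %.4f"%(c*p[0]+d*p[1],-d*p[0]+c*p[1],p[2]),s["eef_rot"].round(2),s["contact_force"].round(1))
E
python3 s.py
python3 - <<'E'
from plant import r
from h import *
c=r.capture("scene");cv2.imwrite("pics/s1.png",cv2.resize(c["pixels"][80:280,180:440],None,fx=3,fy=3))
E
```

```text
t 2.7 u 0.6779 v 0.0567 z 0.3289 [-1.7997e+02 -1.3000e-01  1.7629e+02] [ 0.1 -0.4 -0.4]
```

View pics/s1.png

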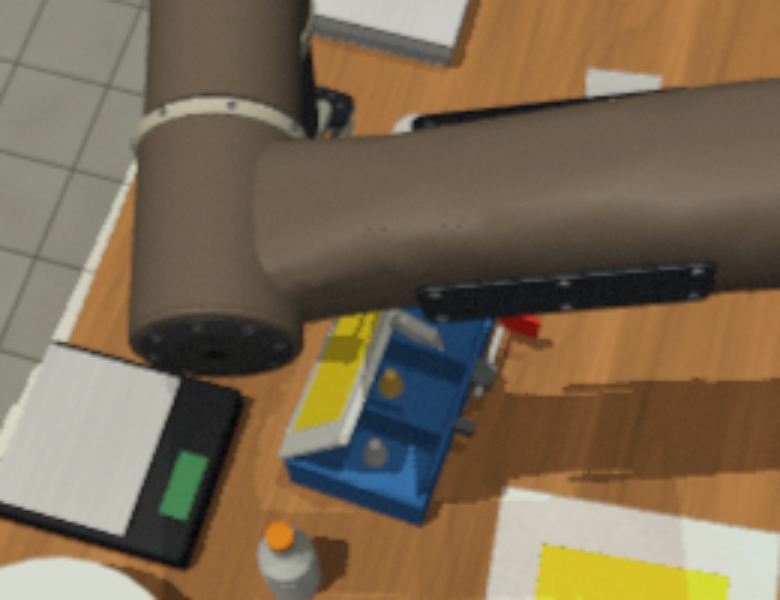

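Emit:
{"op": "apply_moves", "data": {
  "slide": [
    [0,0,0.3],
    [0,0,0.3],
    [0,0,0.3],
    [0,0,0.32],
    [0.2,0,0],
    [0.2,0,0],
    [0.15,0,0],
    [0,0,0]
  ],
  "turn": [
    [0,0,0],
    [0,0,0],
    [0,0,0],
    [0,0,0],
    [0,0,0],
    [0,0,0],
    [0,0,0],
    [0,0,0]
  ],
  "jaw": [1,1,1,1,1,1,1,1]
}}

```text
time_s: 3.55
tcp_pos: [0.6233, 0.0114, 0.2095]
eef_rot: [180.0, 0.0, 176.1]
contact_force: [-0.6, 0.0, 0.3]
gripper_width: 0.0004
```

```bash
python3 s.py
python3 - <<'E'
import numpy as np
s=.125
for t in np.r_[1.05:-.01:-.15]:
    print("%.2f u_tool %.4f z_tcp %.4f"%(t,.645-s*np.cos(t)+.01*np.sin(t)+.0095,.08+s*np.sin(t)+.01*np.cos(t)+.014))
E
```

```text
t 3.55 u 0.6211 v 0.0537 z 0.2095 [1.7998e+02 3.0000e-02 1.7611e+02] [-0.6  0.   0.3]
1.05 u_tool 0.6010 z_tcp 0.2074
0.90 u_tool 0.5846 z_tcp 0.1981
0.75 u_tool 0.5699 z_tcp 0.1865
0.60 u_tool 0.5570 z_tcp 0.1728
0.45 u_tool 0.5463 z_tcp 0.1574
0.30 u_tool 0.5380 z_tcp 0.1405
0.15 u_tool 0.5324 z_tcp 0.1226
-0.00 u_tool 0.5295 z_tcp 0.1040
```

Emit:
{"op": "apply_moves", "data": {
  "slide": [
    [0.1,0,0],
    [0.1,0,0.02],
    [0.08,0,0.045],
    [0.08,0,0.05],
    [0.075,0,0.055],
    [0.075,0,0.06],
    [0,0,0]
  ],
  "turn": [
    [0,0,0],
    [0,0,0],
    [0,0,0],
    [0,0,0],
    [0,0,0],
    [0,0,0],
    [0,0,0]
  ],
  "jaw": [1,1,1,1,1,1,1]
}}

```text
time_s: 4.25
tcp_pos: [0.5726, 0.0161, 0.1843]
eef_rot: [-180.0, -0.1, 176.1]
contact_force: [-0.6, -0.5, -0.4]
gripper_width: 0.0006
```

```bash
python3 s.py
python3 - <<'E'
from plant import r
from h import *
c=r.capture("scene");cv2.imwrite("pics/s2.png",cv2.resize(c["pixels"][80:280,180:440],None,fx=3,fy=3))
P=pts(c);m=masks(c)["yellow"]&(P[...,0]>.45)&(P[...,0]<.7)&(P[...,1]<.2)&(P[...,2]>.09);q=P[m]
for _ in range(3):
    ce=q.mean(0);w=np.linalg.svd(q-ce)[2][2];w*=np.sign(w[2]);q=q[abs((q-ce)@w)<.006]
print(len(q),"theta",np.arccos(w[2]))
E
```

```text
t 4.25 u 0.5702 v 0.0550 z 0.1843 [-1.7999e+02 -1.3000e-01  1.7615e+02] [-0.6 -0.5 -0.4]
76 theta 1.4158267383018415
```

View pics/s2.png

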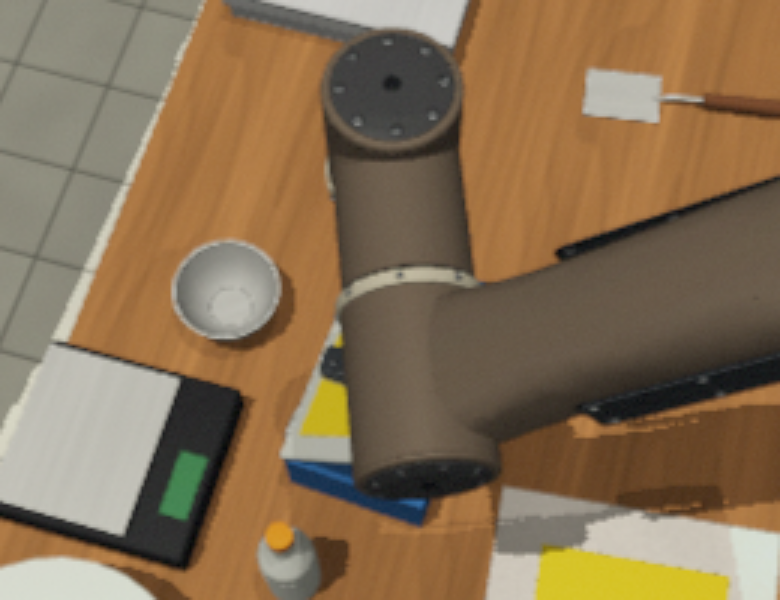

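Emit:
{"op": "apply_moves", "data": {
  "slide": [
    [0.065,0,0.065],
    [0.065,0,0.07],
    [0.055,0,0.075],
    [0.055,0,0.08],
    [0.04,0,0.08],
    [0.04,0,0.085]
  ],
  "turn": [
    [0,0,0],
    [0,0,0],
    [0,0,0],
    [0,0,0],
    [0,0,0],
    [0,0,0]
  ],
  "jaw": [1,1,1,1,1,1]
}}

```text
time_s: 4.9
tcp_pos: [0.5421, 0.0184, 0.1393]
eef_rot: [180.0, 0.0, 176.2]
contact_force: [3.2, 0.5, 2.0]
gripper_width: 0.0006
```

```bash
python3 s.py
python3 - <<'E'
from plant import r
from h import *
c=r.capture("scene");cv2.imwrite("pics/s3.png",cv2.resize(c["pixels"][80:280,180:440],None,fx=3,fy=3))
E
```

```text
t 4.9 u 0.5396 v 0.0552 z 0.1393 [179.99   0.   176.15] [3.2 0.5 2. ]
```

View pics/s3.png

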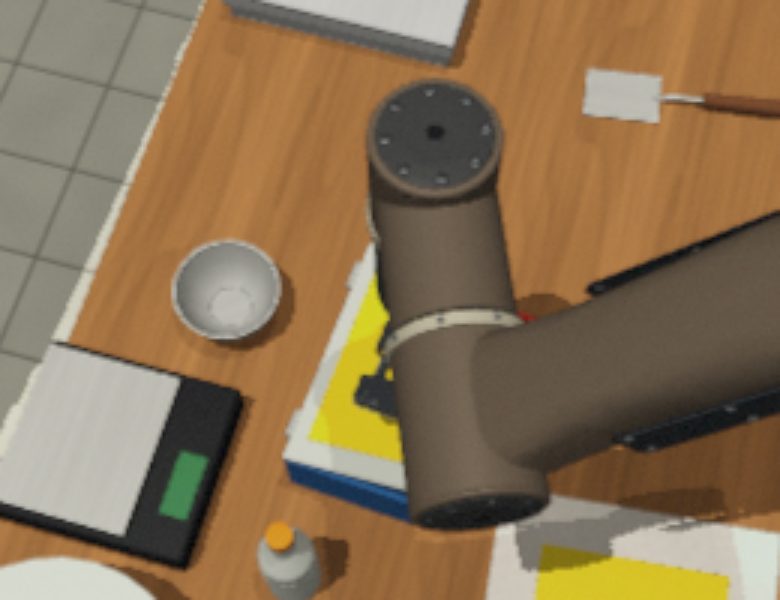

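Contact force of about 3 N, and the lid is following the tip down. Continuing.

Emit:
{"op": "apply_moves", "data": {
  "slide": [
    [0.03,0,0.09],
    [0.03,0,0.09],
    [0.015,0,0.09],
    [0.015,0,0.07],
    [0,0,0]
  ],
  "turn": [
    [0,0,0],
    [0,0,0],
    [0,0,0],
    [0,0,0],
    [0,0,0]
  ],
  "jaw": [1,1,1,1,1]
}}

```text
time_s: 5.45
tcp_pos: [0.5326, 0.0187, 0.1048]
eef_rot: [-180.0, -0.1, 176.1]
contact_force: [-0.5, -0.0, 0.2]
gripper_width: 0.0006
```

```bash
python3 s.py
```

```text
t 5.45 u 0.5301 v 0.0548 z 0.1048 [-1.7996e+02 -1.1000e-01  1.7614e+02] [-0.5 -0.   0.2]
```

Now a gentle press to the stop.

Emit:
{"op": "apply_moves", "data": {
  "slide": [
    [0,0,0.015],
    [0,0,0.015],
    [0,0,0]
  ],
  "turn": [
    [0,0,0],
    [0,0,0],
    [0,0,0]
  ],
  "jaw": [1,1,1]
}}

```text
time_s: 5.75
tcp_pos: [0.5329, 0.0187, 0.1042]
eef_rot: [-180.0, -0.0, 176.2]
contact_force: [-5.8, 1.0, 13.2]
gripper_width: 0.0001
```

Emit:
{"op": "apply_moves", "data": {
  "slide": [
    [0,0,-0.3],
    [0,0,-0.3],
    [0,0,-0.35],
    [0.2,-0.4,0],
    [0.2,-0.4,0],
    [0.2,-0.4,0],
    [0.08,-0.4,0],
    [0,0,0]
  ],
  "turn": [
    [0,0,0],
    [0,0,0],
    [0,0,0],
    [0,0,0],
    [0,0,0],
    [0,0,0],
    [0,0,0],
    [0,0,0]
  ],
  "jaw": [1,1,1,1,1,1,1,1]
}}

```text
time_s: 6.55
tcp_pos: [0.4527, -0.1392, 0.1982]
eef_rot: [180.0, -0.0, 175.9]
contact_force: [-0.0, 0.4, 0.2]
gripper_width: 0.0006
```

```bash
python3 s.py
python3 - <<'E'
from plant import r
from h import *
for n in("scene","top","wrist"):
    c=r.capture(n);P=pts(c);M=masks(c)
    im=c["pixels"]
    cv2.imwrite(f"pics/{n}4.png",cv2.resize(im[80:280,180:440],None,fx=3,fy=3) if n=="scene" else im)
    a=np.radians(-3.9);ex=np.array([np.cos(a),np.sin(a)]);ey=np.array([-np.sin(a),np.cos(a)])
    bx=(P[...,0]>.4)&(P[...,0]<.7)&(abs(P[...,1])<.2)
    q=P[M["red"]&bx&(P[...,2]>.05)]
    if len(q):print(n,"red",np.percentile(q[:,:2]@ex,[2,50,98]).round(4),np.percentile(q[:,:2]@ey,[2,50,98]).round(4),q[:,2].max(),len(q))
    q=P[M["yellow"]&bx&(P[...,2]>.05)]
    if len(q):print(n,"yellow",np.percentile(q[:,2],[2,50,98]).round(4),len(q))
E
```

```text
t 6.55 u 0.4611 v -0.1081 z 0.1982 [ 1.8000e+02 -3.0000e-02  1.7594e+02] [-0.   0.4  0.2]
scene red [0.4398 0.4649 0.4872] [-0.0404 -0.0379  0.1531] 0.5433680382559528 72
scene yellow [0.084  0.0896 0.0953] 2092
top yellow [0.0796 0.0877 0.0996] 20
wrist red [0.4428 0.4603 0.4807] [-0.0444 -0.0439 -0.0386] 0.10137297673109467 640
wrist yellow [0.0894 0.0908 0.2657] 3022
```

View pics/scene4.png

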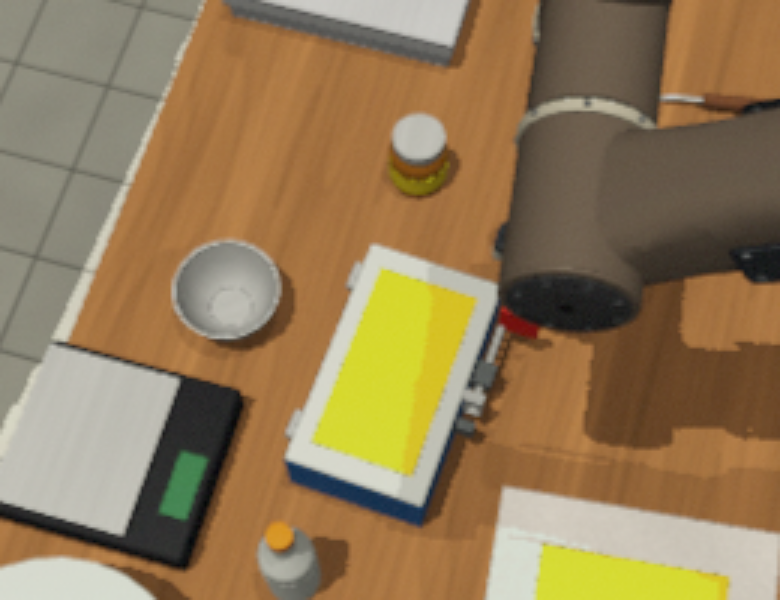

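View pics/wrist4.png

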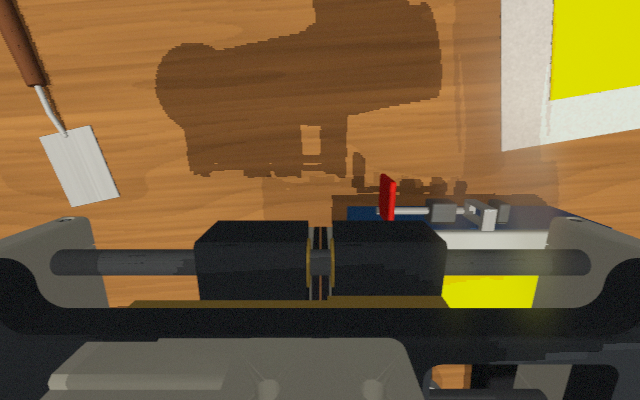

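Emit:
{"op": "apply_moves", "data": {
  "slide": [
    [0,0,0.3],
    [0,0,0.3],
    [0,0,0.3],
    [0,0,0.28],
    [0,0.1,0],
    [0,0.1,0],
    [0,0.1,0],
    [0,0,0]
  ],
  "turn": [
    [0,0,0],
    [0,0,0],
    [0,0,0],
    [0,0,0],
    [0,0,0],
    [0,0,0],
    [0,0,0],
    [0,0,0]
  ],
  "jaw": [1,1,1,1,1,1,1,1]
}}

```text
time_s: 7.5
tcp_pos: [0.4582, -0.1046, 0.0815]
eef_rot: [180.0, 0.2, 176.3]
contact_force: [0.0, -0.5, 0.0]
gripper_width: 0.0006
```

```bash
python3 s.py
python3 - <<'E'
from plant import r
from h import *
for n in("wrist",):
    c=r.capture(n);cv2.imwrite(f"pics/{n}5.png",c["pixels"])
E
```

```text
t 7.5 u 0.4643 v -0.0732 z 0.0815 [1.7997e+02 1.6000e-01 1.7628e+02] [ 0.  -0.5  0. ]
```

View pics/wrist5.png

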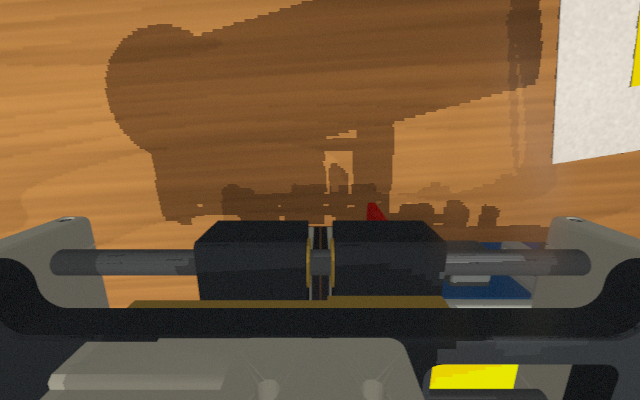

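Emit:
{"op": "apply_moves", "data": {
  "slide": [
    [0,0.08,0],
    [0,0.08,0],
    [0,0,0]
  ],
  "turn": [
    [0,0,0],
    [0,0,0],
    [0,0,0]
  ],
  "jaw": [1,1,1]
}}

```text
time_s: 7.85
tcp_pos: [0.4582, -0.0896, 0.0804]
eef_rot: [180.0, 0.0, 176.2]
contact_force: [0.7, -0.5, -0.4]
gripper_width: 0.0008
```

```bash
python3 s.py
cat > red.py <<'E'
from plant import r
from h import *
a=np.radians(-3.9);ex=np.array([np.cos(a),np.sin(a)]);ey=np.array([-np.sin(a),np.cos(a)])
for n in("scene","wrist"):
    c=r.capture(n);P=pts(c);M=masks(c)
    bx=(P[...,0]>.4)&(P[...,0]<.5)&(abs(P[...,1])<.15)
    q=P[M["red"]&bx&(P[...,2]>.05)&(P[...,2]<.12)]
    if len(q):print(n,"red",np.percentile(q[:,:2]@ex,[2,50,98]).round(4),np.percentile(q[:,:2]@ey,[2,50,98]).round(4),len(q))
E
python3 red.py
```

```text
t 7.85 u 0.4632 v -0.0582 z 0.0804 [1.7999e+02 4.0000e-02 1.7618e+02] [ 0.7 -0.5 -0.4]
scene red [0.4859 0.4859 0.4859] [-0.0341 -0.0341 -0.0341] 1
wrist red [0.4424 0.443  0.4484] [-0.0394 -0.0374 -0.0341] 165
```

Emit:
{"op": "apply_moves", "data": {
  "slide": [
    [0,0.08,0],
    [0,0.08,0],
    [0,0.08,0],
    [0,0.08,0],
    [0,0.04,0],
    [0,0,0]
  ],
  "turn": [
    [0,0,0],
    [0,0,0],
    [0,0,0],
    [0,0,0],
    [0,0,0],
    [0,0,0]
  ],
  "jaw": [1,1,1,1,1,1]
}}

```text
time_s: 8.55
tcp_pos: [0.4601, -0.0546, 0.0801]
eef_rot: [-179.9, -0.0, 176.2]
contact_force: [0.4, -7.9, 1.4]
gripper_width: 0.0006
```

```bash
python3 s.py; python3 red.py
```

```text
t 8.55 u 0.4627 v -0.0232 z 0.0801 [-1.7991e+02 -4.0000e-02  1.7622e+02] [ 0.4 -7.9  1.4]
scene red [0.4713 0.4777 0.485 ] [-0.0009  0.0007  0.0021] 17
wrist red [0.4424 0.443  0.4477] [-0.0049 -0.0029  0.0003] 154
```

Emit:
{"op": "apply_moves", "data": {
  "slide": [
    [0,0.02,0],
    [0,0.02,0],
    [0,0,0]
  ],
  "turn": [
    [0,0,0],
    [0,0,0],
    [0,0,0]
  ],
  "jaw": [1,1,1]
}}

```text
time_s: 8.95
tcp_pos: [0.4598, -0.0539, 0.0802]
eef_rot: [-179.7, -0.1, 176.2]
contact_force: [6.1, -32.1, 0.5]
gripper_width: 0.0004
```

```bash
python3 s.py; python3 red.py
```

```text
t 8.95 u 0.4624 v -0.0225 z 0.0802 [-1.7967e+02 -1.2000e-01  1.7621e+02] [  6.1 -32.1   0.5]
scene red [0.4705 0.4781 0.4844] [0.0002 0.0015 0.0032] 18
wrist red [0.4424 0.4429 0.4475] [-0.0048 -0.0026  0.0005] 146
```

Emit:
{"op": "apply_moves", "data": {
  "slide": [
    [0,-0.1,0],
    [0,-0.3,0],
    [0,-0.3,0],
    [0,0,-0.3],
    [0,0,-0.4],
    [0,-0.4,-0.4],
    [0,-0.4,0],
    [0,0,0]
  ],
  "turn": [
    [0,0,0],
    [0,0,0],
    [0,0,0],
    [0,0,0],
    [0,0,0],
    [0,0,0],
    [0,0,0],
    [0,0,0]
  ],
  "jaw": [1,1,1,1,1,1,1,1]
}}

```text
time_s: 9.85
tcp_pos: [0.4513, -0.1978, 0.1865]
eef_rot: [180.0, 0.2, 176.0]
contact_force: [0.8, 0.4, -0.6]
gripper_width: 0.0002
```

```bash
python3 s.py; python3 red.py
python3 - <<'E'
from plant import r
from h import *
a=np.radians(-3.9);ey=np.array([-np.sin(a),np.cos(a)])
for n in("scene","wrist","top"):
    c=r.capture(n);P=pts(c);cv2.imwrite(f"pics/{n}6.png",c["pixels"])
    if n=="scene": cv2.imwrite("pics/scene6c.png",cv2.resize(c["pixels"][140:260,270:390],None,fx=5,fy=5,interpolation=2))
    M=masks(c);bx=(P[...,0]>.4)&(P[...,0]<.7)&(abs(P[...,1])<.2)
    q=P[M["yellow"]&bx&(P[...,2]>.05)&(P[...,2]<.2)]
    if len(q):
        A=np.c_[q[:,0],np.ones(len(q))];print(n,"lid z",np.median(q[:,2]),"slope",np.linalg.lstsq(A,q[:,2],rcond=None)[0][0])
    b=P[M["blue"]&bx&(P[...,2]>.03)]; 
    if len(b): print("blue v",np.percentile(b[:,:2]@ey,[1,99]))
E
```

```text
t 9.85 u 0.4637 v -0.1666 z 0.1865 [1.7999e+02 1.6000e-01 1.7601e+02] [ 0.8  0.4 -0.6]
scene red [0.446  0.4643 0.4857] [-0.0042  0.0006  0.0028] 76
wrist red [0.4446 0.4671 0.485 ] [-0.006  -0.005  -0.0001] 1120
scene lid z 0.0893284828242653 slope 0.0014760398885026755
blue v [0.08430875 0.18993913]
wrist lid z 0.09074953538936194 slope -0.0028635510988260205
blue v [-0.07163277  0.1833151 ]
top lid z 0.08714556769822213 slope -0.22801284551526702
```

View pics/scene6c.png

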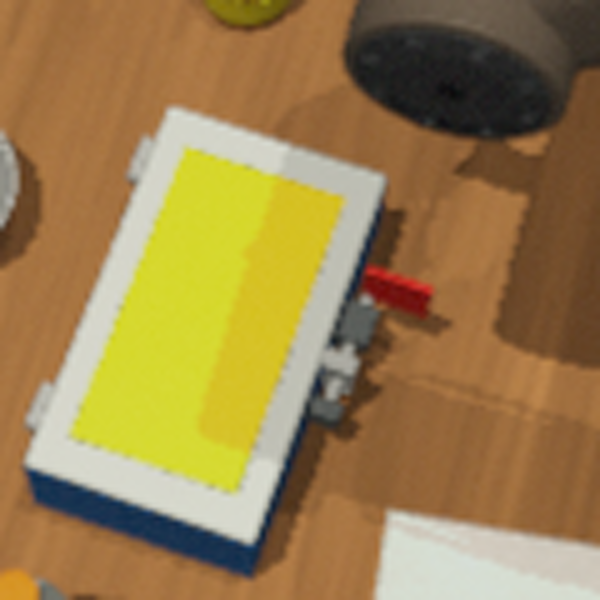

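View pics/wrist6.png

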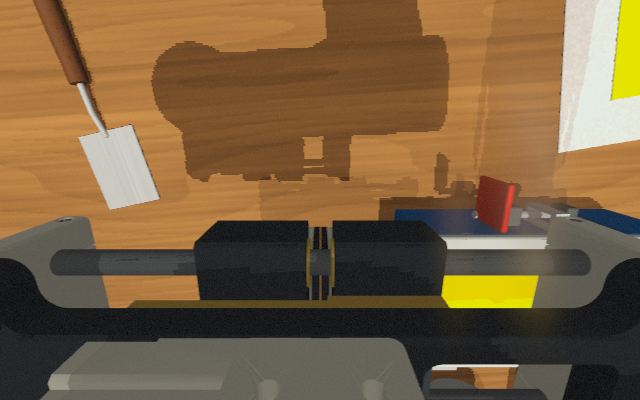

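View pics/top6.png

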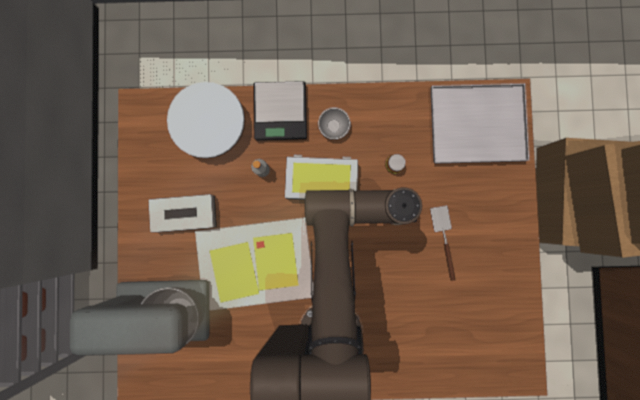

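Run:
```python
from plant import r
from h import *
a=np.radians(-3.9);ex=np.array([np.cos(a),np.sin(a)]);ey=np.array([-np.sin(a),np.cos(a)])
c=r.capture("wrist");P=pts(c);u=P[...,:2]@ex;v=P[...,:2]@ey;z=P[...,2]
m=(u>.465)&(u<.49)&(v>-.06)&(v<.12)&(z>.045)&(z<.11)
h=cv2.cvtColor(c["pixels"],cv2.COLOR_BGR2HSV)
red=masks(c)["red"]
for b in np.arange(-.01,.1,.003):
    k=m&(v>=b)&(v<b+.003)
    print("%.3f n %d red %d zmax %.3f zmed %.3f umin %.3f"%(b,k.sum(),(k&red).sum(),z[k].max() if k.any() else 0,np.median(z[k]) if k.any() else 0,u[k].min() if k.any() else 0))
cv2.imwrite("pics/w7.png",cv2.resize(c["pixels"][160:250,400:600],None,fx=4,fy=4,interpolation=2))
```

```text
-0.010 n 21 red 0 zmax 0.062 zmed 0.059 umin 0.479
-0.007 n 638 red 511 zmax 0.101 zmed 0.081 umin 0.465
-0.004 n 89 red 88 zmax 0.102 zmed 0.100 umin 0.465
-0.001 n 23 red 23 zmax 0.100 zmed 0.099 umin 0.465
0.002 n 0 red 0 zmax 0.000 zmed 0.000 umin 0.000
0.005 n 0 red 0 zmax 0.000 zmed 0.000 umin 0.000
0.008 n 0 red 0 zmax 0.000 zmed 0.000 umin 0.000
0.011 n 0 red 0 zmax 0.000 zmed 0.000 umin 0.000
0.014 n 0 red 0 zmax 0.000 zmed 0.000 umin 0.000
0.017 n 0 red 0 zmax 0.000 zmed 0.000 umin 0.000
0.020 n 17 red 2 zmax 0.070 zmed 0.069 umin 0.473
0.023 n 58 red 2 zmax 0.070 zmed 0.069 umin 0.472
0.026 n 61 red 0 zmax 0.070 zmed 0.069 umin 0.472
0.029 n 63 red 0 zmax 0.070 zmed 0.069 umin 0.472
0.032 n 31 red 1 zmax 0.070 zmed 0.068 umin 0.472
0.035 n 1 red 0 zmax 0.067 zmed 0.067 umin 0.477
0.038 n 10 red 0 zmax 0.063 zmed 0.061 umin 0.480
0.041 n 25 red 0 zmax 0.063 zmed 0.061 umin 0.479
0.044 n 24 red 0 zmax 0.062 zmed 0.061 umin 0.478
0.047 n 22 red 0 zmax 0.063 zmed 0.061 umin 0.479
0.050 n 226 red 0 zmax 0.088 zmed 0.069 umin 0.472
0.053 n 103 red 0 zmax 0.088 zmed 0.062 umin 0.472
0.056 n 93 red 0 zmax 0.088 zmed 0.063 umin 0.472
0.059 n 92 red 0 zmax 0.087 zmed 0.062 umin 0.473
0.062 n 44 red 0 zmax 0.087 zmed 0.062 umin 0.472
0.065 n 13 red 0 zmax 0.062 zmed 0.061 umin 0.481
0.068 n 4 red 0 zmax 0.061 zmed 0.060 umin 0.482
0.071 n 0 red 0 zmax 0.000 zmed 0.000 umin 0.000
0.074 n 6 red 0 zmax 0.068 zmed 0.063 umin 0.474
0.077 n 103 red 0 zmax 0.070 zmed 0.060 umin 0.472
0.080 n 33 red 0 zmax 0.070 zmed 0.068 umin 0.473
0.083 n 42 red 0 zmax 0.070 zmed 0.067 umin 0.473
0.086 n 36 red 0 zmax 0.070 zmed 0.068 umin 0.473
0.089 n 0 red 0 zmax 0.000 zmed 0.000 umin 0.000
0.092 n 0 red 0 zmax 0.000 zmed 0.000 umin 0.000
0.095 n 0 red 0 zmax 0.000 zmed 0.000 umin 0.000
0.098 n 0 red 0 zmax 0.000 zmed 0.000 umin 0.000
```

View pics/w7.png

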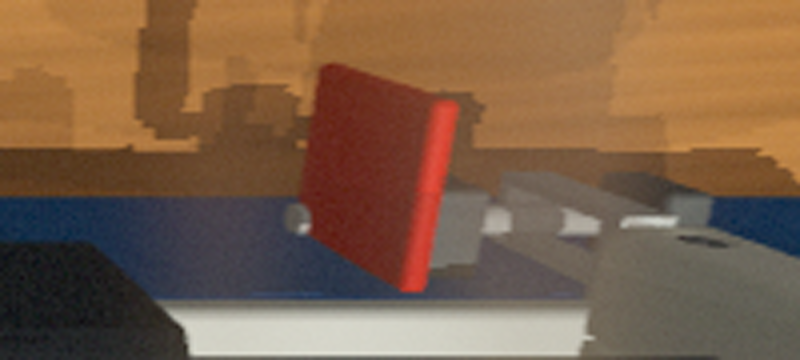

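```bash
python3 -c "
from plant import r
print(r.close_job())"
```

```text
the job is handed in; nothing more can be done
None
```

The case is closed and bolted, and I handed the job in at about 10 s on the robot's clock. `close_job` gives no verdict, so the checks below are my own.

- **What I did:** With the fingers shut, I pushed the lid down from behind at under about 1 rad/s and pressed it onto the rim with 13 N. I then pushed the red paddle along until it stopped hard at 32 N, and lifted the hand clear.
- **Lid:** The wrist and scene cameras put its face flat at 89–91 mm above the bench (90 mm when shut), with a slope under 0.003. The top camera gave a slope of -0.23, which I ignored because the arm hid most of the lid from it.
- **Bolt:** The wrist camera shows it through the staple and heading into the keeper. Measured against the guide and keeper, its travel is about 45 mm.
- **Bolt disagreement:** The paddle itself only moved about 39 mm from its first measured position. I take that to mean the bolt started about 5 mm along rather than fully drawn back; measured from the case walls the travel comes out at 44 mm.
- **Surroundings:** In the last pictures the jar, bowl, spray bottle, glove box and spatula look where they were at the start; I compared these by eye only. The nozzles are hidden under the lid, so I could not check them at the end. The hand was about 0.19 m up with no contact force.

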